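Transfer the forming tools to the metal rack in reverse order

TASK

Move the four tooling pieces from the wooden rack to the empty metal rack beside it, one to a bay and in reverse order: the piece nearest the robot on the wooden rack goes into the farthest bay of the metal rack, the second nearest into the second farthest, and so on. Each piece must end centred in its bay, right way up and flat on the bay floor.

Things in the scene. Friction and masses are not known exactly. Their poses are not given: they have to be found in the camera images.
- wooden_rack: fixed wooden rack holding the row at the start: board 318 x 90 mm, four bays along its x axis, which points roughly away from the robot. Origin: centre of its underside, on the table. Bay centres x = -114, -38, 38, 114 mm, y = 0; bay floors (cork) 11 mm above the table, 72 mm along the row. 4 mm partitions rise 6 mm above the floor, end cheeks 11 mm; long sides open for the fingers
- steel_rack: fixed light metal rack with black rubber bay floors, empty at the start; stands beside the wooden one (left or right of it), same size, layout and axes: origin at the centre of its underside, x along the row, roughly away from the robot; bay centres x = -114, -38, 38, 114 mm, y = 0; bay floors 11 mm above the table, 72 mm along the row; long sides open
- die_ring_center (a point): large plain steel ring (die ring), 56 mm outside diameter, about 20 mm bore, 18 mm high, 0.22 kg, lying flat; grip it by its outside. This point is its centre, half-way up; z is its upward axis.
- collar_center (a point): small steel ring (shaft collar), 42 mm outside diameter, about 16 mm bore, 15 mm high, 0.12 kg, lying flat; grip it by its outside. This point is its centre, half-way up; z is its upward axis.
- hex_nut_center (a point): dark grey six-sided nut, 22 mm high, 46 mm across flats, 53 mm across corners, 0.18 kg, lying flat; its x axis is square to a pair of flats and lies roughly across the rack at the start: grip those flats, across the rack. This point is its centre, half-way up; z is its upward axis.
- vee_block_center (a point): grey steel block with a vee-shaped notch in its top, 44 mm along its x, 48 mm along its y, 34 mm high, 0.40 kg, standing notch upward; its axes start roughly parallel to the rack's. This point is its centre, half-way up; z is its upward axis.
- pad_die_ring: the cork pad, 64 x 76 x 3 mm, fixed as the floor of the wooden-rack bay in which the large ring stands at the start; so it marks that piece's original bay, also once the piece is gone. Origin: centre of the pad's underside, 8 mm above the table
- pad_collar: the cork pad, 64 x 76 x 3 mm, fixed as the floor of the wooden-rack bay in which the small ring stands at the start; so it marks that piece's original bay, also once the piece is gone. Origin: centre of the pad's underside, 8 mm above the table
- pad_hex_nut: the cork pad, 64 x 76 x 3 mm, fixed as the floor of the wooden-rack bay in which the nut stands at the start; so it marks that piece's original bay, also once the piece is gone. Origin: centre of the pad's underside, 8 mm above the table
- pad_vee_block: the cork pad, 64 x 76 x 3 mm, fixed as the floor of the wooden-rack bay in which the vee block stands at the start; so it marks that piece's original bay, also once the piece is gone. Origin: centre of the pad's underside, 8 mm above the table
There are look-alikes about, which are no part of the job. What is shaped like the part that bears vee_block_center but red is not meant.

How it is judged:
By the outcome, as a careful person would: the job done as asked, in the order asked, and still so for the second after the job is handed in, with the robot touching nothing.
It also fails if it takes over 104 s, if anything falls off the work surface, if the arm or the gripper's body presses on something with over 40 N, if the wrist force passes 120 N, or if a joint passes its speed limit or range.

ROBOT

A 6-joint arm with a two-finger parallel gripper is mounted at the origin on a cart in front of the work surface, level with it; the furniture and walls round the work are solid. World frame = base frame: x ahead of the robot, y to its left, z up, the work surface at z = 0. Lengths are in m, angles in degrees, forces in N, time in s.
With the tool pointing down it reaches from about 0.25 to 0.725 m from the base axis. Payload 9.7 kg.
Tool frame: the origin (TCP) lies midway between the tips of the shut fingers; the grasp point (between the pads) lies 19 mm behind it (bot.hold_point_z is the distance from the TCP to the grasp point, in m); z points along the fingers, y is the line along which they close (so a half turn about z gives the same grasp; the last joint's range is limited). The gripper opens to 85 mm and grips with 20 to 120 N. Pads are 22 mm wide; open, the fingers measure 114 mm over their backs; the gripper's body (76 mm by 85 mm) begins 54 mm behind the grasp point. The pads swing forward as they close: fully open they stand 13 mm farther back than shut.
Start: joints at [72.193, 4.979, 10.078, 95.1, 0, 90], TCP at [0.168, 0.524, 0.231] pointing down, gripper open.
Joint ranges: [-179.16, 179.16], [-48.56, 103.87], [-65.8, 70.77], [-126.05, 130.52], [-82.76, 87.17], [-180, 180]. Speed limits (degrees/s): [127.2, 127.2, 147.25, 180, 180, 180].

INTERFACE

Orientations are given as [roll, pitch, yaw] about the fixed x, y, z axes, in that order (R = Rz(yaw) Ry(pitch) Rx(roll)).
In Python, from workcell import bot gives the robot as it stands.
- The arm moves only by the tool play_rows, never from a script. Its argument "steps" is a list that holds one entry, the list of rows, each a list of 4 numbers: the shift along the tool's x, y, z in m, then the turn about the tool's z in rad. In form: [[[tx, ty, tz, yaw], ...]]. A call has exactly 5 rows; each row shifts and turns the commanded pose from where the row before left it, along the tool's axes as they then stand; what a row does not reach is not made up. A row lasts 1/12 s, in which the tool goes at most 41.7 mm and 7.16 degrees, less where a joint would pass 70% of its speed; a pose out of reach is approached as far as the arm can. A call is refused whole if a number of a shift passes 0.0417 or a number of a turn 0.125, either way. A call with a gripper value outside its range is refused whole. "gripper" is the finger opening in m, from 0 to 0.0854, set as the call begins (left out, the last holds). The fingers move at their own pace and stop on an object; "squeeze" is the grip in N (left out, the last holds). Time passes only in rows, so rows that do not move let the fingers close, or fill a call up. It gives the time, the measured TCP pose, the force, the opening and the grip force at its end, in the units of the state.
- bot.get_obs(): the state, without advancing time (a new reading comes with each control period).
- bot.camera(name): name is "scene" or "top" or "wrist"; returns a dict with "img" (480x640x3 uint8, blue, green, red), "vfov" (degrees; the focal length in pixels is half the picture's height over the tangent of half this angle, whatever the lens; pixels are square), "cx", "cy" (the principal point, pixels), "D" ([k1, k2, p1, p2, k3] as OpenCV has them; the pictures are not rectified), "xyz" and "attitude" of the camera in the world. Camera axes: x right, y down, z forward; pixel columns grow to the right and rows downward; lengths in m; the calibration is good to about 2 mm. A picture is of the moment at which its call begins. There is no depth.
- bot.job_done(): hands the job in; it is judged then, once.
The state is a dict: "time": time; "q": joint angles; "qd": joint speeds; "joint_efforts": joint torques, N m; "ee_pos": TCP position; "tcp_rot": TCP orientation; "wrist_force": force on the tool from outside, world axes, zero at the start; "torque": the same for the moment, N m; "opening": finger opening in m; "grasp_force": force on a finger pad.
Only numpy, scipy, OpenCV 4.12 (cv2) and the standard library are available. Lean on these libraries where they do the work, as an engineer would, in place of code of your own. Each camera call takes 0.05 s, during which the arm holds its last target. There are 200 camera calls.

## Working session

There is one attempt and no reset: what is moved stays moved. The work goes in short steps, Python scripts to look and compute and a tool call to move; the robot and the scene stay as the last step left them, time stands still between calls to the robot, and variables do not carry over. Pictures are saved under pics/ and viewed, at most 14 in all, crops included, and the job is handed in when it is done.

Besides the shell and the picture viewer there is one more tool, called after "Call:" as name(argument=value, ...) on one line, values as JSON. play_rows: Moves the arm, as the interface text tells. Its arguments: {"type":"object","properties":{"steps":{"type":"array","items":{"type":"array","items":{"type":"array","items":{"type":"number"}}}},"gripper":{"type":"number"},"squeeze":{"type":"number"}},"required":["steps"]}

```bash
mkdir -p pics; ls
cat > h.py <<'E'
import numpy as np,cv2
from scipy.spatial.transform import Rotation as R
from workcell import bot
def K(c):
    f=240/np.tan(np.radians(c["vfov"])/2); return np.array([[f,0,c["cx"]],[0,f,c["cy"]],[0,0,1.]])
def rot(c):
    a=np.array(c["attitude"],float); return R.from_euler('xyz',a,degrees=True).as_matrix() if a.size==3 else a.reshape(3,3)
def cast(c,uv,z):
    p=cv2.undistortPoints(np.array(uv,float).reshape(-1,1,2),K(c),np.array(c["D"],float)).reshape(-1,2)
    d=np.c_[p,np.ones(len(p))]@rot(c).T; o=np.array(c["xyz"]); t=(z-o[2])/d[:,2]
    return o+t[:,None]*d
def proj(c,P):
    M=rot(c); rv=cv2.Rodrigues(M.T)[0]; t=-M.T@np.array(c["xyz"])
    return cv2.projectPoints(np.array(P,float).reshape(-1,1,3),rv,t,K(c),np.array(c["D"],float))[0].reshape(-1,2)
E
python3 - <<'E'
from h import *
for n in ["top","scene","wrist"]:
    c=bot.camera(n); cv2.imwrite(f"pics/{n}0.png",c["img"]); print(n,{k:v for k,v in c.items() if k!="img"})
print(bot.get_obs(),bot.hold_point_z)
E
```

```text
pics
top {'vfov': 42.937835123295926, 'cx': 320.66382737105346, 'cy': 245.00440145155474, 'D': array([-0.01164766,  0.        ,  0.        ,  0.        ,  0.        ]), 'xyz': array([0.19553081, 0.02871452, 1.46508586]), 'attitude': array([-167.72189251,   -0.18536434,  -85.8985838 ])}
scene {'vfov': 44.30549678360349, 'cx': 319.09211258395845, 'cy': 243.6321238391626, 'D': array([0.0492942, 0.       , 0.       , 0.       , 0.       ]), 'xyz': array([-0.48723477, -0.57107034,  0.71473901]), 'attitude': array([-119.05134984,    0.7461273 ,  -59.18580276])}
wrist {'vfov': 65.0024387771846, 'cx': 317.56751031681864, 'cy': 241.7283231177837, 'D': array([-0.0692798,  0.       ,  0.       ,  0.       ,  0.       ]), 'xyz': array([0.10166345, 0.54417965, 0.37278426]), 'attitude': array([1.64097437e+02, 3.05279522e-02, 7.21816914e+01])}
{'time': 0.15, 'q': array([ 7.21914899e+01,  5.00157993e+00,  1.00441935e+01,  9.50996752e+01,
       -1.40661808e-04,  9.00003494e+01]), 'qd': array([ 0.12057134, -0.01091359,  0.09853872,  0.002951  , -0.01857801,
        0.08083434]), 'joint_efforts': array([-1.50365177e-03, -5.20761359e+01,  4.65043080e+01,  1.39987003e-02,
       -1.09172406e-04,  3.39400674e-05]), 'ee_pos': array([0.16815492, 0.52347183, 0.23076165]), 'tcp_rot': array([-1.79942938e+02,  1.41009755e-04,  1.62191141e+02]), 'wrist_force': array([-0.07235504, -0.89786999, -0.54743236]), 'torque': array([ 0.04630464, -0.00702994,  0.02302668]), 'grasp_force': 0.0, 'opening': 0.08502197458959021} 0.0187
```

View pics/top0.png

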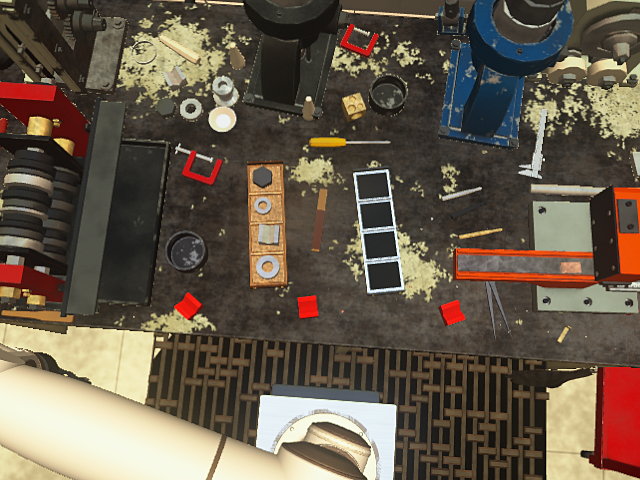

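View pics/scene0.png

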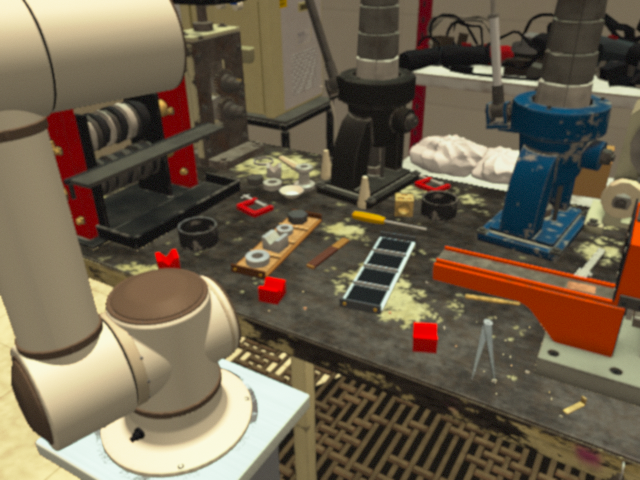

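The top view shows the wooden rack at columns 248-287, rows 163-288. From nearest it holds the die ring (268,266), vee block (269,234), collar (262,205) and nut (262,176). The steel rack is at columns 353-403, rows 169-293. Both racks are clear of obstacles.

```bash
cat > m.py <<'E'
from h import *
c=bot.camera("top"); im=c["img"]; hsv=cv2.cvtColor(im,cv2.COLOR_BGR2HSV)
def big(mask,win):
    m=np.zeros_like(mask); x0,x1,y0,y1=win; m[y0:y1,x0:x1]=mask[y0:y1,x0:x1]
    return m
w=big(cv2.inRange(hsv,(5,80,90),(22,255,255)),(240,296,155,296))
w=cv2.morphologyEx(w,cv2.MORPH_OPEN,np.ones((3,3)))
cs=cv2.findContours(cv2.morphologyEx(w,cv2.MORPH_CLOSE,np.ones((15,15))),0,2)[0]; k=max(cs,key=cv2.contourArea)
r=cv2.minAreaRect(k); b=cv2.boxPoints(r); P=cast(c,b,.012); print("wood px",r,"\n",P.round(4),P.mean(0).round(4))
cv2.polylines(im,[b.astype(int)],1,(0,255,0))
s=big(cv2.inRange(im,(150,150,150),(255,255,255)),(346,410,160,300))
ks,lab=[],0
h=cv2.findContours(s,cv2.RETR_CCOMP,2)
ctr=[]
for k,hh in zip(h[0],h[1][0]):
    if hh[3]>=0 and cv2.contourArea(k)>200:
        r=cv2.minAreaRect(k); ctr.append(r[0]); print("bay",r)
if ctr:
    P=cast(c,sorted(ctr,key=lambda p:-p[1]),.013); print(P.round(4),P.mean(0).round(4)); d=P[-1]-P[0]; print("len",np.hypot(*d[:2]),"yaw",np.degrees(np.arctan2(d[1],d[0])))
pc=cast(c,[(268,266),(269,234),(262.5,205),(262.5,176)],.03);print(pc.round(4))
cv2.imwrite("pics/top1.png",cv2.resize(im[150:310,230:420],None,fx=3.5,fy=3.5,interpolation=cv2.INTER_CUBIC))
E
python3 m.py
```

```text
wood px ((266.8277282714844, 224.76600646972656), (121.7750015258789, 37.46556854248047), 88.63607025146484) 
 [[0.7045 0.2467 0.012 ]
 [0.7136 0.1531 0.012 ]
 [0.4069 0.1202 0.012 ]
 [0.3983 0.2097 0.012 ]] [0.5558 0.1824 0.012 ]
bay ((383.7246398925781, 275.1342468261719), (27.950838088989258, 33.55147171020508), 83.9909896850586)
bay ((379.8048400878906, 244.74388122558594), (27.71831703186035, 33.23989486694336), 83.6598129272461)
bay ((375.91583251953125, 214.65843200683594), (26.76650047302246, 33.13473892211914), 84.2894058227539)
bay ((372.1584167480469, 185.5841522216797), (26.6669979095459, 32.83622741699219), 84.2894058227539)
[[ 0.4479 -0.1103  0.013 ]
 [ 0.5221 -0.097   0.013 ]
 [ 0.5972 -0.0836  0.013 ]
 [ 0.6713 -0.0704  0.013 ]] [ 0.5596 -0.0903  0.013 ]
len 0.2269345453441523 yaw 10.129422405327137
[[0.4471 0.1682 0.03  ]
 [0.5255 0.1728 0.03  ]
 [0.5968 0.1952 0.03  ]
 [0.6708 0.202  0.03  ]]
```

View pics/top1.png

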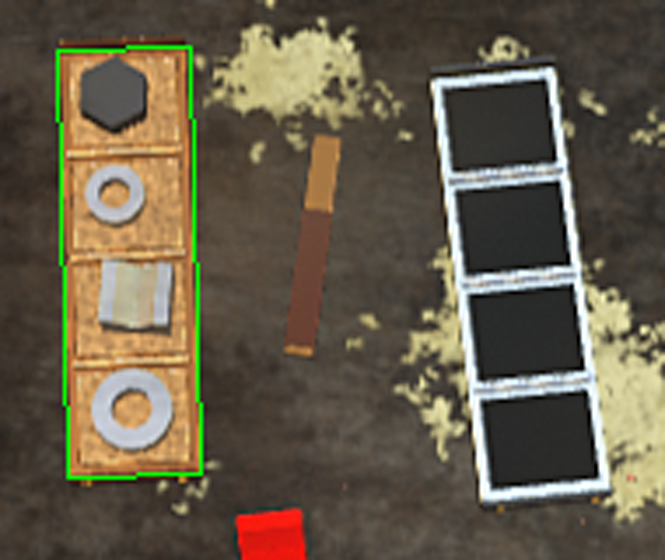

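The wooden rack has a yaw of about 6.5° and the steel rack about 10.1°. The vee notch runs along the rack, so I'll grip every piece across its rack. I'll turn the tool first, then travel above the die ring.

Call:
play_rows(steps=[[[0, 0, 0, -0.085], [0, 0, 0, -0.085], [0, 0, 0, -0.085], [0, 0, 0, -0.085], [0, 0, 0, -0.085]]], gripper=0.085, squeeze=60)

```text
time: 0.62
ee_pos: [0.1682, 0.5236, 0.2311]
tcp_rot: [-180.0, -0.0, -173.2]
wrist_force: [0.0, -0.2, -0.3]
opening: 0.0851
grasp_force: 0.0
```

Call:
play_rows(steps=[[[-0.016, -0.0257, 0, 0], [-0.016, -0.0257, 0, 0], [-0.016, -0.0257, 0, 0], [-0.016, -0.0257, 0, 0], [-0.016, -0.0257, 0, 0]]])

```text
time: 1.03
ee_pos: [0.2629, 0.4039, 0.2311]
tcp_rot: [-180.0, -0.0, -173.4]
wrist_force: [0.2, -0.8, 0.2]
opening: 0.085
grasp_force: 0.0
```

Call:
play_rows(steps=[[[-0.016, -0.0257, 0, 0], [-0.016, -0.0257, 0, 0], [-0.016, -0.0257, 0, 0], [-0.016, -0.0257, 0, 0], [-0.016, -0.0257, 0, 0]]])

```text
time: 1.45
ee_pos: [0.3571, 0.2852, 0.2313]
tcp_rot: [180.0, 0.0, -173.5]
wrist_force: [-0.3, 0.1, -0.2]
opening: 0.0849
grasp_force: 0.0
```

Call:
play_rows(steps=[[[-0.016, -0.0257, 0, 0], [-0.016, -0.0257, 0, 0], [-0.016, -0.0257, 0, 0], [-0.016, -0.0257, 0, 0], [-0.014, -0.0257, 0, 0]]])

```text
time: 1.87
ee_pos: [0.4494, 0.1664, 0.2312]
tcp_rot: [-180.0, -0.0, -173.5]
wrist_force: [1.0, 0.6, 0.4]
opening: 0.085
grasp_force: 0.0
```

Call:
play_rows(steps=[[[0, 0, 0, 0], [0, 0, 0, 0], [0, 0, 0, 0], [0, 0, 0, 0], [0, 0, 0, 0]]])

```text
time: 2.28
ee_pos: [0.4481, 0.1686, 0.2314]
tcp_rot: [180.0, 0.0, -173.4]
wrist_force: [0.1, 0.1, -0.7]
opening: 0.0851
grasp_force: 0.0
```

Run:
```python
from h import *
c=bot.camera("wrist"); print(c["xyz"],c["attitude"],bot.get_obs()["q"].round(1))
im=c["img"]
for x in (-114,-38,38,114):
  pass
cv2.imwrite("pics/w1.png",im); np.save("w1.npy",im)
```

```text
[0.37871783 0.15995651 0.37349167] [ 1.64082923e+02 -1.72072718e-02  9.66144337e+01] [20.6 -4.8  0.3 95.1  0.  14. ]
```

View pics/w1.png

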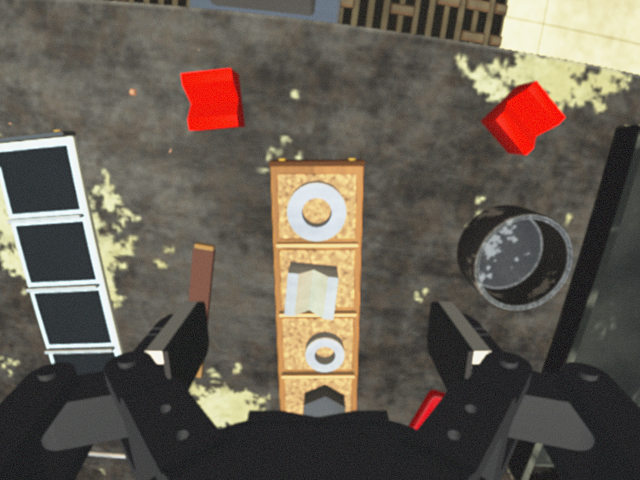

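The wrist view shows the die ring at (317,212), vee block (312,292), collar (325,353) and nut (325,400), partly hidden by the gripper body. The wooden rack spans columns 271-364. I'll measure the rack edges and the pieces in this view.

```bash
cat > p.py <<'E'
from h import *
def blobs(c,win,zs,light=True):
    """light grey blobs -> minAreaRect/enclosing circle in window"""
    im=c["img"]; hsv=cv2.cvtColor(im,cv2.COLOR_BGR2HSV)
    m=cv2.inRange(hsv,(0,0,115),(180,60,255)) if light else cv2.inRange(hsv,(0,0,0),(180,90,100))
    x0,x1,y0,y1=win; mm=np.zeros_like(m); mm[y0:y1,x0:x1]=m[y0:y1,x0:x1]
    mm=cv2.morphologyEx(mm,cv2.MORPH_OPEN,np.ones((3,3)))
    k=max(cv2.findContours(mm,0,2)[0],key=cv2.contourArea)
    W=cast(c,k.reshape(-1,2)+0.0,zs)[:,:2].astype(np.float32)*1000
    return k,W
E
python3 - <<'E'
from p import *
c=bot.camera("wrist"); im=c["img"]
for n,win,z in [("ring",(280,352,172,250),.029),("collar",(300,350,330,378),.026),("vee",(280,345,255,325),.04)]:
    k,W=blobs(c,win,z); print(n,"bbox",cv2.boundingRect(k),"ell/rect mm",cv2.fitEllipse(W) if n!="vee" else cv2.minAreaRect(W))
hsv=cv2.cvtColor(im,cv2.COLOR_BGR2HSV)
w=cv2.inRange(hsv,(5,70,60),(22,255,255)); w[:,:262]=0; w[:,372:]=0; w[408:]=0; w[:150]=0
w=cv2.morphologyEx(w,cv2.MORPH_OPEN,np.ones((3,3)))
L,Rr=[],[]
for v in range(170,400,3):
    u=np.where(w[v])[0]
    if len(u)>10: L.append((u[0],v)); Rr.append((u[-1],v))
for e in (L,Rr):
    P=cast(c,e,.011)[:,:2].astype(np.float32); vx,vy,x,y=cv2.fitLine(P,cv2.DIST_HUBER,0,.001,.001).ravel(); s=np.sign(vx)
    print("edge yaw",np.degrees(np.arctan2(s*vy,s*vx)),"y at x=.55",y+(.55-x)*vy/vx)
u=w[:,300:340].sum(1)>255*20; v=np.where(u)[0]; print("near edge",cast(c,[(317,v[0])],.0165))
print("partitions px? ",cast(c,[(317,244.5),(317,316.5),(317,376)],.017).round(4))
E
```

```text
ring bbox (287, 182, 60, 60) ell/rect mm ((447.8526611328125, 166.88430786132812), (54.96792984008789, 55.89284133911133), 95.00501251220703)
collar bbox (305, 336, 40, 37) ell/rect mm ((599.0343017578125, 192.86798095703125), (41.34066390991211, 43.866825103759766), 95.7895278930664)
vee bbox (284, 267, 55, 53) ell/rect mm ((524.9485473632812, 170.6884002685547), (51.9310188293457, 49.12211227416992), 0.7931029200553894)
edge yaw 6.7579684 y at x=.55 0.13429998
edge yaw 6.954316 y at x=.55 0.22484475
near edge [[0.40135581 0.16212964 0.0165    ]]
partitions px?  [[0.4826 0.1715 0.017 ]
 [0.5606 0.1805 0.017 ]
 [0.6333 0.1889 0.017 ]]
```

Call:
play_rows(steps=[[[0.0005, -0.0017, 0.032, 0], [0, 0, 0.032, 0], [0, 0, 0.032, 0], [0, 0, 0.032, 0], [0, 0, 0.032, 0]]])

```text
time: 2.8
ee_pos: [0.4479, 0.1665, 0.07]
tcp_rot: [180.0, 0.0, -173.4]
wrist_force: [0.4, 0.5, 0.5]
opening: 0.0852
grasp_force: 0.0
```

Call:
play_rows(steps=[[[0, 0, 0.018, 0], [0, 0, 0.015, 0], [0, 0, 0.015, 0], [0, 0, 0.01, 0], [0, 0, 0, 0]]], squeeze=50)

```text
time: 3.22
ee_pos: [0.4469, 0.1659, 0.0113]
tcp_rot: [-180.0, -0.2, -173.4]
wrist_force: [0.3, 0.2, 0.4]
opening: 0.0847
grasp_force: 0.0
```

Call:
play_rows(steps=[[[0, 0, 0, 0], [0, 0, 0, 0], [0, 0, 0, 0], [0, 0, 0, 0], [0, 0, 0, 0]]], gripper=0.03)

```text
time: 3.63
ee_pos: [0.4491, 0.1664, 0.015]
tcp_rot: [180.0, 0.1, -173.5]
wrist_force: [-2.3, -0.7, 5.6]
opening: 0.0536
grasp_force: 52.6
```

Call:
play_rows(steps=[[[0, 0, 0, 0], [0, 0, 0, 0], [0, 0, 0, 0], [0, 0, 0, 0], [0, 0, 0, 0]]])

```text
time: 4.05
ee_pos: [0.449, 0.1664, 0.015]
tcp_rot: [180.0, 0.1, -173.5]
wrist_force: [-1.9, 0.4, 5.3]
opening: 0.0539
grasp_force: 52.6
```

Call:
play_rows(steps=[[[0, 0, -0.01, 0], [0, 0, -0.02, 0], [0, 0, -0.03, 0], [0, 0, -0.03, -0.03], [0, 0, -0.02, -0.032]]])

```text
time: 4.47
ee_pos: [0.4489, 0.1662, 0.1272]
tcp_rot: [180.0, 0.2, -169.8]
wrist_force: [0.6, -0.0, -2.0]
opening: 0.0538
grasp_force: 53.5
```

Call:
play_rows(steps=[[[-0.01, -0.0152, 0, 0], [-0.0178, -0.0272, 0, 0], [-0.0178, -0.0272, 0, 0], [-0.0178, -0.0272, 0, 0], [-0.0178, -0.0272, 0, 0]]])

```text
time: 4.88
ee_pos: [0.551, 0.057, 0.1246]
tcp_rot: [-180.0, 0.1, -169.9]
wrist_force: [0.7, 1.0, -1.3]
opening: 0.0538
grasp_force: 53.4
```

Call:
play_rows(steps=[[[-0.0178, -0.0272, 0, 0], [-0.0178, -0.0272, 0, 0], [-0.0178, -0.0272, 0, 0], [-0.0178, -0.0272, 0, 0], [-0.0178, -0.0272, 0, 0]]])

```text
time: 5.3
ee_pos: [0.6624, -0.0615, 0.1243]
tcp_rot: [-180.0, 0.0, -169.9]
wrist_force: [-0.2, 0.7, -2.0]
opening: 0.0537
grasp_force: 53.4
```

Call:
play_rows(steps=[[[-0.0078, -0.012, 0, 0], [0, 0, 0, 0], [0, 0, 0, 0], [0, 0, 0, 0], [0, 0, 0, 0]]])

```text
time: 5.72
ee_pos: [0.6708, -0.0697, 0.1239]
tcp_rot: [180.0, 0.0, -169.9]
wrist_force: [-0.2, 0.1, -2.3]
opening: 0.0537
grasp_force: 53.5
```

Run:
```python
from p import *
c=bot.camera("wrist"); im=c["img"]; o=bot.get_obs(); print(o["ee_pos"].round(4),o["tcp_rot"].round(2),o["q"].round(1),o["wrist_force"])
cv2.imwrite("pics/w2.png",im)
```

```text
[ 0.6708 -0.0697  0.124 ] [-1.8000e+02  2.0000e-02 -1.6985e+02] [ -5.9  21.5  17.8  86.3   0.  -16.1] [-0.2992384  -0.05570818 -1.27972312]
```

View pics/w2.png

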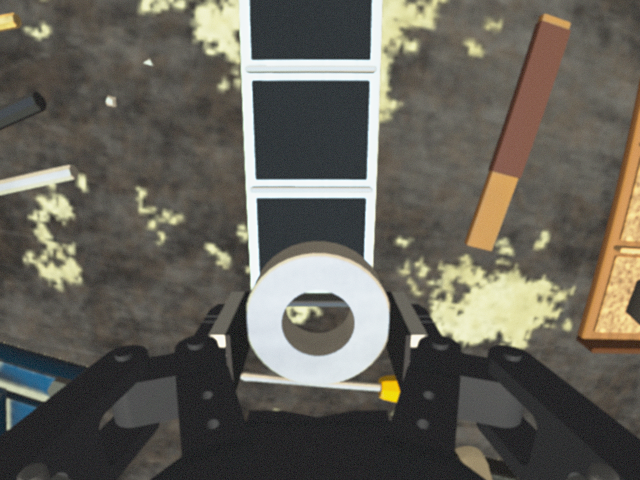

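The ring is held level at (318,318), above the far steel bay. I'll measure the rack from the fully visible bay at (310,130), and the ring's offset in the grip.

```bash
cat > s.py <<'E'
from p import *
def bays(c,win,idx):
    im=c["img"]; m=cv2.inRange(cv2.cvtColor(im,cv2.COLOR_BGR2GRAY),0,75); x0,x1,y0,y1=win
    mm=np.zeros_like(m); mm[y0:y1,x0:x1]=m[y0:y1,x0:x1]
    mm=cv2.morphologyEx(mm,cv2.MORPH_OPEN,np.ones((5,5)))
    k=max(cv2.findContours(mm,0,2)[0],key=cv2.contourArea)
    W=cast(c,k.reshape(-1,2)+0.0,.011)[:,:2].astype(np.float32)
    (x,y),s,a=cv2.minAreaRect(W*1000); 
    return (x,y),s,a
E
python3 - <<'E'
from s import *
c=bot.camera("wrist"); im=c["img"]
(x,y),s,a=bays(c,(249,376,73,186),1); print("bay-38",x,y,s,a)
g=cv2.cvtColor(im,cv2.COLOR_BGR2GRAY)
# outer white edges -> yaw & centreline
L,Q=[],[]
for v in list(range(85,180,4))+list(range(200,235,4)):
    r=np.where(g[v,255:370]<75)[0]+255; L.append((r[0],v)); Q.append((r[-1],v))
for e in (L,Q):
    P=cast(c,e,.011)[:,:2].astype(np.float32); vx,vy,px,py=cv2.fitLine(P,cv2.DIST_HUBER,0,.001,.001).ravel(); print("yaw",np.degrees(np.arctan(vy/vx)),"y at .5221",py+(.5221-px)*vy/vx)
for yaw in (10.,10.13):
  d=np.array([np.cos(np.radians(yaw)),np.sin(np.radians(yaw))]); print(yaw,[(np.array([x,y])+k*d).round(1).tolist() for k in (-76,0,76,152)])
m=cv2.inRange(g,170,255); m[:,:247]=0; m[:,392:]=0; m[:255]=0; m[384:]=0
m=cv2.morphologyEx(m,cv2.MORPH_OPEN,np.ones((9,9)));k=max(cv2.findContours(m,0,2)[0],key=cv2.contourArea)
print("bb",cv2.boundingRect(k)); W=cast(c,k.reshape(-1,2)+0.,.138)[:,:2].astype(np.float32)*1000; print("ring",cv2.minEnclosingCircle(W),cv2.fitEllipse(W))
E
```

```text
bay-38 599.9121704101562 -87.55662536621094 (60.85148620605469, 73.31260681152344) 10.116375923156738
yaw 9.821804 y at .5221 -0.13753366
yaw 10.152001 y at .5221 -0.064611524
10.0 [[525.1, -100.8], [599.9, -87.6], [674.8, -74.4], [749.6, -61.2]]
10.13 [[525.1, -100.9], [599.9, -87.6], [674.7, -74.2], [749.5, -60.8]]
bb (247, 255, 142, 129)
ring ((670.3530883789062, -71.1861801147461), 28.976200103759766) ((669.3963012695312, -70.5035629272461), (54.48292922973633, 55.81861877441406), 93.52826690673828)
```

Call:
play_rows(steps=[[[-0.0039, -0.0039, 0.02, 0], [0, 0, 0.03, 0], [0, 0, 0.03, 0], [0, 0, 0.015, 0], [0, 0, 0.008, 0]]])

```text
time: 6.23
ee_pos: [0.6739, -0.0729, 0.0175]
tcp_rot: [179.9, -0.2, -169.9]
wrist_force: [-0.1, 0.2, -2.2]
opening: 0.0534
grasp_force: 53.4
```

Call:
play_rows(steps=[[[0, 0, 0.002, 0], [0, 0, 0.002, 0], [0, 0, 0.0015, 0], [0, 0, 0, 0], [0, 0, 0, 0]]])

```text
time: 6.65
ee_pos: [0.6764, -0.0737, 0.0161]
tcp_rot: [-180.0, 0.1, -169.9]
wrist_force: [0.4, 0.8, -2.5]
opening: 0.0537
grasp_force: 53.5
```

Call:
play_rows(steps=[[[0, 0, 0, 0], [0, 0, 0, 0], [0, 0, 0, 0], [0, 0, 0, 0], [0, 0, 0, 0]]], gripper=0.085)

```text
time: 7.07
ee_pos: [0.6758, -0.0738, 0.015]
tcp_rot: [-180.0, 0.0, -169.9]
wrist_force: [0.4, -0.1, -0.1]
opening: 0.0851
grasp_force: 0.0
```

Call:
play_rows(steps=[[[0, 0, 0, 0], [0, 0, -0.02, 0], [0, 0, -0.035, 0], [0.02, 0, -0.035, 0], [0.03, 0, -0.03, 0]]])

```text
time: 7.48
ee_pos: [0.6277, -0.0821, 0.1356]
tcp_rot: [-180.0, 0.1, -169.9]
wrist_force: [0.1, -1.1, 1.4]
opening: 0.0852
grasp_force: 0.0
```

Call:
play_rows(steps=[[[0.03, 0, -0.02, 0], [0.02, 0, 0, 0], [0, 0, 0, 0], [0, 0, 0, 0], [0, 0, 0, 0]]])

```text
time: 7.9
ee_pos: [0.5781, -0.0911, 0.154]
tcp_rot: [180.0, 0.0, -169.9]
wrist_force: [-0.4, -0.4, 0.6]
opening: 0.0852
grasp_force: 0.0
```

Run:
```python
from s import *
c=bot.camera("wrist"); im=c["img"]; o=bot.get_obs(); print(o["ee_pos"].round(4),o["tcp_rot"].round(2))
cv2.imwrite("pics/w3.png",im)
```

```text
[ 0.5782 -0.091   0.1536] [ 1.7998e+02 -3.0000e-02 -1.6989e+02]
```

View pics/w3.png

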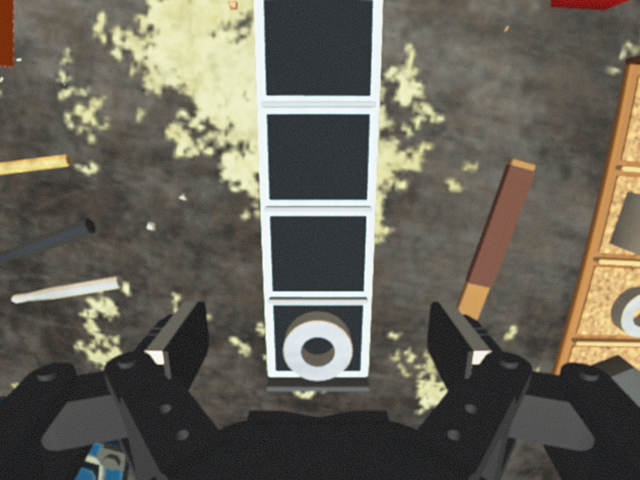

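The ring stands in the far bay at (318,347), with the bay's near edge at about row 306 and far edge at about row 371. Next I'll measure how well it is centred.

Run:
```python
from s import *
c=bot.camera("wrist"); im=c["img"]; g=cv2.cvtColor(im,cv2.COLOR_BGR2GRAY)
yaw=np.radians(10.1); d=np.array([np.cos(yaw),np.sin(yaw)]); n=np.array([-d[1],d[0]])
for i,w in [(1,(262,374,110,203)),(2,(266,372,209,295))]:
    r=bays(c,w,0); p=np.array(r[0]); print("bay",i,p,r[1],r[2],"-> far bay",p+d*76*(3-i))
    if i==2: far=p+d*76
m=cv2.inRange(g,150,255); m[:,:280]=0; m[:,356:]=0; m[:312]=0; m[383:]=0
m[372:,:300]=0; m[372:,335:]=0
k=max(cv2.findContours(cv2.morphologyEx(m,cv2.MORPH_OPEN,np.ones((5,5))),0,2)[0],key=cv2.contourArea); print(cv2.boundingRect(k))
W=cast(c,k.reshape(-1,2)+0.,.029)[:,:2].astype(np.float32)*1000; e=cv2.fitEllipse(W); print("ring",e)
print("ring - far along,across",(np.array(e[0])-far)@d,(np.array(e[0])-far)@n)
# side edges of pad beside the ring
for v in (325,335,345,355):
    r=np.where(g[v,240:400]<75)[0]+240; P=cast(c,[(r[0],v),(r[-1],v)],.011)[:,:2]*1000; print(v,r[0],r[-1],"mid",(P.mean(0)-far)@n)
```

```text
bay 1 [ 525.31530762 -100.80384827] (60.65320587158203, 73.15152740478516) 10.090423583984375 -> far bay [674.95979097 -74.1481059 ]
bay 2 [599.70507812 -87.55136108] (60.88694381713867, 73.0588150024414) 10.083755493164062 -> far bay [674.5273198 -74.2234899]
(283, 321, 69, 60)
ring ((674.606201171875, -74.60847473144531), (55.18513488769531, 55.42197036743164), 178.9326171875)
ring - far along,across 0.010145429130482025 -0.3928519572211122
325 240 396 mid 0.3040152549112096
335 240 385 mid -4.406314589142998
345 251 396 mid 5.063834503518864
355 252 380 mid -1.4340674527566706
```

The ring is centred to within 0.5 mm, so the wrist camera agrees with the TCP frame. The bays, nearest to farthest, are at (.4503,-.1141), (.5252,-.1008), (.5998,-.0875) and (.6747,-.0742). Now I'll look at the remaining three pieces.

Call:
play_rows(steps=[[[0, 0, 0, 0.03], [0, 0, 0, 0.0304], [-0.0032, 0.0269, 0, 0], [-0.0032, 0.0269, 0, 0], [-0.0032, 0.0269, 0, 0]]])

```text
time: 8.42
ee_pos: [0.5783, -0.009, 0.1532]
tcp_rot: [180.0, -0.1, -173.4]
wrist_force: [0.4, -0.0, -0.2]
opening: 0.0853
grasp_force: 0.0
```

Call:
play_rows(steps=[[[-0.0032, 0.0269, 0, 0], [-0.0032, 0.0269, 0, 0], [-0.0032, 0.0269, 0, 0], [-0.0032, 0.0269, 0, 0], [-0.0032, 0.0269, 0, 0]]])

```text
time: 8.83
ee_pos: [0.5786, 0.1273, 0.1532]
tcp_rot: [-180.0, -0.1, -173.3]
wrist_force: [0.5, -0.0, -0.1]
opening: 0.0846
grasp_force: 0.0
```

Call:
play_rows(steps=[[[-0.0032, 0.0269, 0, 0], [-0.0032, 0.0269, 0, 0], [0, 0, 0, 0], [0, 0, 0, 0], [0, 0, 0, 0]]])

```text
time: 9.25
ee_pos: [0.5786, 0.1797, 0.1534]
tcp_rot: [-180.0, -0.1, -173.3]
wrist_force: [0.2, -0.6, -1.3]
opening: 0.085
grasp_force: 0.0
```

Run:
```python
from s import *
c=bot.camera("wrist"); im=c["img"]; o=bot.get_obs(); print(o["ee_pos"].round(4),o["tcp_rot"].round(2))
cv2.imwrite("pics/w4.png",cv2.resize(im[60:420,200:440],None,fx=1.6,fy=1.6))
```

```text
[0.5787 0.1792 0.1537] [-1.7998e+02 -5.0000e-02 -1.7338e+02]
```

View pics/w4.png

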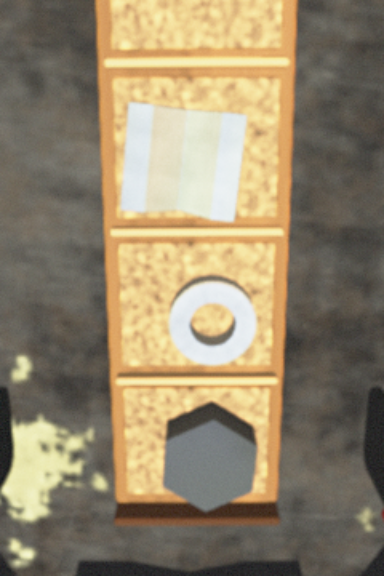

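The crop shows the vee block's top with corners at about (281,124), (354,131), (347,197) and (276,191). The collar is at about (333,261) and the nut's top face at about (331,351).

Run:
```python
from s import *
c=bot.camera("wrist"); im=c["img"]; g=cv2.cvtColor(im,cv2.COLOR_BGR2GRAY); hsv=cv2.cvtColor(im,cv2.COLOR_BGR2HSV)
V=cast(c,[(281,124),(354,131),(347.5,197.5),(276,191)],.045)*1000; print("vee hand",V.mean(0).round(1)[:2],[np.linalg.norm(V[i]-V[i-1]).round(1) for i in range(4)])
e=V[2]-V[1]; e2=V[3]-V[0]; print("yaw",np.degrees(np.arctan2(e[1],e[0])),np.degrees(np.arctan2(e2[1],e2[0])))
def fit(m,win,z,n):
    x0,x1,y0,y1=win; mm=np.zeros_like(m); mm[y0:y1,x0:x1]=m[y0:y1,x0:x1]; mm=cv2.morphologyEx(mm,cv2.MORPH_OPEN,np.ones((3,3)))
    k=max(cv2.findContours(mm,0,2)[0],key=cv2.contourArea); W=cast(c,k.reshape(-1,2)+0.,z)[:,:2].astype(np.float32)*1000
    print(n,cv2.boundingRect(k),"rect",cv2.minAreaRect(W),"ell",cv2.fitEllipse(W)); return W
fit(cv2.inRange(hsv,(0,0,175),(180,70,255)),(270,362,118,203),.045,"vee")
fit(cv2.inRange(hsv,(0,0,130),(180,60,255)),(303,363,232,290),.026,"collar")
fit(cv2.inRange(hsv,(0,0,60),(180,110,140)),(300,362,318,384),.033,"nut")
```

```text
vee hand [526.2 170.7] [np.float64(43.3), np.float64(47.0), np.float64(43.3), np.float64(48.1)]
yaw 2.181401156053888 0.8374263389176452
vee (276, 124, 79, 75) rect ((526.5679931640625, 170.51730346679688), (45.11452865600586, 48.46316146850586), 0.6435145735740662) ell ((526.42529296875, 170.1422576904297), (50.54874801635742, 58.330928802490234), 0.3577392101287842)
collar (306, 234, 55, 54) rect ((599.28955078125, 192.90921020507812), (42.27935028076172, 41.03001022338867), 6.5747222900390625) ell ((599.6338500976562, 192.8572998046875), (41.06683349609375, 42.701744079589844), 106.94684600830078)
nut (304, 318, 57, 62) rect ((670.62939453125, 200.78370666503906), (55.579471588134766, 44.252838134765625), 5.966701030731201) ell ((669.8876342773438, 199.60977172851562), (46.66053009033203, 53.74123764038086), 106.58845520019531)
```

Call:
play_rows(steps=[[[0, 0, 0, 0.049], [0, 0, 0, 0.049], [0.026, -0.004, 0.02, 0], [0.0263, -0.004, 0.03, 0], [0, 0, 0.03, 0]]])

```text
time: 9.77
ee_pos: [0.5235, 0.1692, 0.0738]
tcp_rot: [-180.0, -0.0, -179.1]
wrist_force: [-0.1, 0.1, 0.1]
opening: 0.0851
grasp_force: 0.0
```

Call:
play_rows(steps=[[[0, 0, 0.025, 0], [0, 0, 0.02, 0], [0, 0, 0.011, 0], [0, 0, 0, 0], [0, 0, 0, 0]]])

```text
time: 10.18
ee_pos: [0.5266, 0.1703, 0.0187]
tcp_rot: [-180.0, -0.0, -179.0]
wrist_force: [-0.3, 0.6, 0.6]
opening: 0.0851
grasp_force: 0.0
```

Call:
play_rows(steps=[[[0, 0, 0, 0], [0, 0, 0, 0], [0, 0, 0, 0], [0, 0, 0, 0], [0, 0, 0, 0]]], gripper=0.03)

```text
time: 10.6
ee_pos: [0.5272, 0.1711, 0.0196]
tcp_rot: [180.0, 0.1, -179.0]
wrist_force: [-0.7, -0.4, 5.4]
opening: 0.0472
grasp_force: 53.4
```

Call:
play_rows(steps=[[[0, 0, 0, 0], [0, 0, 0, 0], [0, 0, 0, 0], [0, 0, 0, 0], [0, 0, 0, 0]]])

```text
time: 11.02
ee_pos: [0.5272, 0.1711, 0.0196]
tcp_rot: [180.0, 0.1, -179.0]
wrist_force: [-0.7, -1.0, 5.4]
opening: 0.0468
grasp_force: 53.4
```

Call:
play_rows(steps=[[[0, 0, -0.01, 0], [0, 0, -0.02, 0], [0, 0, -0.03, -0.053], [0, 0, -0.03, -0.053], [0, 0, -0.02, -0.053]]])

```text
time: 11.43
ee_pos: [0.5265, 0.1709, 0.1314]
tcp_rot: [180.0, 0.1, -169.7]
wrist_force: [0.3, 0.4, -3.1]
opening: 0.0472
grasp_force: 52.5
```

Call:
play_rows(steps=[[[-0.0015, -0.0149, 0, 0], [-0.003, -0.0297, 0, 0], [-0.003, -0.0297, 0, 0], [-0.003, -0.0297, 0, 0], [-0.003, -0.0297, 0, 0]]])

```text
time: 11.85
ee_pos: [0.563, 0.0404, 0.1286]
tcp_rot: [180.0, -0.0, -169.8]
wrist_force: [0.5, 0.7, -3.5]
opening: 0.0474
grasp_force: 52.5
```

Call:
play_rows(steps=[[[-0.003, -0.0297, 0, 0], [-0.003, -0.0297, 0, 0], [-0.003, -0.0297, 0, 0], [-0.003, -0.0297, 0, 0], [-0.0013, -0.0149, 0, 0]]])

```text
time: 12.27
ee_pos: [0.5999, -0.0906, 0.1282]
tcp_rot: [-180.0, -0.0, -170.0]
wrist_force: [0.0, 1.0, -3.7]
opening: 0.0468
grasp_force: 52.6
```

Call:
play_rows(steps=[[[0, 0, 0, 0], [0, 0, 0, 0], [0, 0, 0, 0], [0, 0, 0, 0], [0, 0, 0, 0]]])

```text
time: 12.68
ee_pos: [0.5996, -0.0866, 0.1284]
tcp_rot: [180.0, 0.0, -169.8]
wrist_force: [-0.0, -0.0, -4.0]
opening: 0.0473
grasp_force: 52.6
```

Call:
play_rows(steps=[[[-0.0005, -0.0005, 0.02, 0], [0, 0, 0.03, 0], [0, 0, 0.03, 0], [0, 0, 0.015, 0], [0, 0, 0.008, 0]]])

```text
time: 13.1
ee_pos: [0.5987, -0.087, 0.0224]
tcp_rot: [179.9, -0.2, -169.8]
wrist_force: [0.4, 1.0, -3.3]
opening: 0.047
grasp_force: 52.6
```

Call:
play_rows(steps=[[[0, 0, 0.002, 0], [0, 0, 0.002, 0], [0, 0, 0.0015, 0], [0, 0, 0, 0], [0, 0, 0, 0]]])

```text
time: 13.52
ee_pos: [0.601, -0.0881, 0.0209]
tcp_rot: [-180.0, 0.1, -169.9]
wrist_force: [-0.1, 0.6, -3.5]
opening: 0.0469
grasp_force: 52.6
```

Call:
play_rows(steps=[[[0, 0, 0, 0], [0, 0, 0, 0], [0, 0, 0, 0], [0, 0, 0, 0], [0, 0, 0, 0]]], gripper=0.085)

```text
time: 13.93
ee_pos: [0.6005, -0.0882, 0.0201]
tcp_rot: [-180.0, 0.0, -169.9]
wrist_force: [0.4, 0.2, -0.7]
opening: 0.0849
grasp_force: 0.0
```

Call:
play_rows(steps=[[[0, 0, 0, 0], [0, 0, -0.02, 0], [0, 0, -0.035, 0], [0.02, 0, -0.035, 0], [0.03, 0, -0.03, 0]]])

```text
time: 14.35
ee_pos: [0.5523, -0.0966, 0.1408]
tcp_rot: [-180.0, 0.1, -169.8]
wrist_force: [-0.6, -0.3, 0.6]
opening: 0.0851
grasp_force: 0.0
```

Call:
play_rows(steps=[[[0.02, 0, -0.02, 0], [0, 0, 0, 0], [0, 0, 0, 0], [0, 0, 0, 0], [0, 0, 0, 0]]])

```text
time: 14.77
ee_pos: [0.532, -0.1001, 0.1578]
tcp_rot: [180.0, -0.1, -169.9]
wrist_force: [-0.3, -1.1, -0.2]
opening: 0.0849
grasp_force: 0.0
```

Run:
```python
from s import *
c=bot.camera("wrist"); im=c["img"]; o=bot.get_obs(); print(o["ee_pos"].round(4),o["tcp_rot"].round(2))
cv2.imwrite("pics/w5.png",cv2.resize(im[60:420,200:440],None,fx=1.6,fy=1.6))
```

```text
[ 0.5319 -0.1001  0.1577] [ 1.7995e+02 -1.2000e-01 -1.6985e+02]
```

View pics/w5.png

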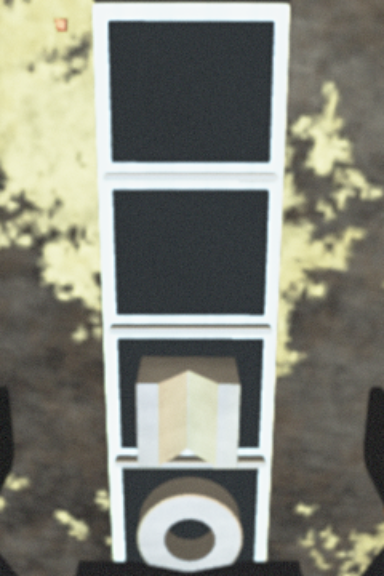

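The vee block stands upright and square in the third bay, with the ring behind it. The collar is next.

Call:
play_rows(steps=[[[0, 0, 0, 0.03], [0, 0, 0, 0.03], [-0.005, 0.0142, 0, 0], [-0.0101, 0.0283, 0, 0], [-0.0101, 0.0283, 0, 0]]])

```text
time: 15.23
ee_pos: [0.5488, -0.0266, 0.1579]
tcp_rot: [180.0, -0.1, -173.4]
wrist_force: [0.6, 1.5, 0.2]
opening: 0.0853
grasp_force: 0.0
```

Call:
play_rows(steps=[[[-0.0101, 0.0283, 0, 0], [-0.0101, 0.0283, 0, 0], [-0.0101, 0.0283, 0, 0], [-0.0101, 0.0283, 0, 0], [-0.0101, 0.0283, 0, 0]]])

```text
time: 15.65
ee_pos: [0.5825, 0.1212, 0.1577]
tcp_rot: [-180.0, -0.1, -173.3]
wrist_force: [0.7, 0.1, 0.1]
opening: 0.0853
grasp_force: 0.0
```

Call:
play_rows(steps=[[[-0.0101, 0.0283, 0, 0], [-0.0101, 0.0283, 0, 0], [-0.0054, 0.0142, 0, 0], [0, 0, 0, 0], [0, 0, 0, 0]]])

```text
time: 16.07
ee_pos: [0.5994, 0.1931, 0.1578]
tcp_rot: [-180.0, -0.1, -173.2]
wrist_force: [-0.2, -0.2, 0.1]
opening: 0.0851
grasp_force: 0.0
```

Call:
play_rows(steps=[[[0, 0, 0.015, 0], [0, 0, 0.025, 0], [0, 0, 0.02, 0], [0, 0, 0, 0], [0, 0, 0, 0]]])

```text
time: 16.48
ee_pos: [0.5989, 0.1912, 0.0985]
tcp_rot: [-180.0, -0.1, -173.4]
wrist_force: [0.5, -0.4, 0.2]
opening: 0.0851
grasp_force: 0.0
```

Run:
```python
from s import *
o=bot.get_obs(); print(o["ee_pos"].round(4),o["tcp_rot"].round(2))
```

```text
[0.5989 0.1912 0.0985] [-1.7996e+02 -1.4000e-01 -1.7338e+02]
```

Call:
play_rows(steps=[[[-0.0007, 0.0016, 0.025, 0], [0, 0, 0.03, 0], [0, 0, 0.02, 0], [0, 0, 0.0095, 0], [0, 0, 0, 0]]])

```text
time: 16.9
ee_pos: [0.5995, 0.1936, 0.0139]
tcp_rot: [-180.0, -0.1, -173.3]
wrist_force: [-0.5, -0.6, -0.0]
opening: 0.0849
grasp_force: 0.0
```

Call:
play_rows(steps=[[[0, 0, 0, 0], [0, 0, 0, 0], [0, 0, 0, 0], [0, 0, 0, 0], [0, 0, 0, 0]]], gripper=0.025)

```text
time: 17.32
ee_pos: [0.601, 0.1946, 0.0169]
tcp_rot: [180.0, 0.2, -173.3]
wrist_force: [-0.4, -0.8, 7.0]
opening: 0.0393
grasp_force: 49.8
```

Call:
play_rows(steps=[[[0, 0, 0, 0], [0, 0, 0, 0], [0, 0, 0, 0], [0, 0, 0, 0], [0, 0, 0, 0]]])

```text
time: 17.73
ee_pos: [0.601, 0.1946, 0.0169]
tcp_rot: [180.0, 0.2, -173.3]
wrist_force: [-1.0, -0.6, 7.4]
opening: 0.0393
grasp_force: 49.8
```

Call:
play_rows(steps=[[[0, 0, -0.01, 0], [0, 0, -0.02, 0], [0, 0, -0.03, 0], [0, 0, -0.03, -0.03], [0, 0, -0.02, -0.031]]])

```text
time: 18.15
ee_pos: [0.6006, 0.1945, 0.1288]
tcp_rot: [180.0, 0.2, -169.7]
wrist_force: [0.6, -0.5, -0.1]
opening: 0.0391
grasp_force: 50.7
```

Call:
play_rows(steps=[[[0, 0, 0, 0], [0, 0, 0, 0], [0, 0, 0, 0], [0, 0, 0, 0], [0, 0, 0, 0]]])

```text
time: 18.57
ee_pos: [0.5995, 0.1942, 0.1233]
tcp_rot: [-180.0, -0.1, -169.8]
wrist_force: [-0.1, 0.8, -0.4]
opening: 0.0397
grasp_force: 50.7
```

Call:
play_rows(steps=[[[0.0065, -0.0139, 0, 0], [0.0125, -0.0277, 0, 0], [0.0125, -0.0277, 0, 0], [0.0125, -0.0277, 0, 0], [0.0125, -0.0277, 0, 0]]])

```text
time: 18.98
ee_pos: [0.5654, 0.0599, 0.124]
tcp_rot: [-180.0, -0.1, -169.8]
wrist_force: [0.7, -0.5, -0.9]
opening: 0.0395
grasp_force: 50.7
```

Call:
play_rows(steps=[[[0.0125, -0.0277, 0, 0], [0.0125, -0.0277, 0, 0], [0.0125, -0.0277, 0, 0], [0.0125, -0.0277, 0, 0], [0.0125, -0.0277, 0, 0]]])

```text
time: 19.4
ee_pos: [0.5282, -0.0875, 0.1242]
tcp_rot: [180.0, -0.0, -169.8]
wrist_force: [0.8, 0.2, -1.7]
opening: 0.0393
grasp_force: 50.7
```

Call:
play_rows(steps=[[[0.0063, -0.0139, 0, 0], [0, 0, 0, 0], [0, 0, 0, 0], [0, 0, 0, 0], [0, 0, 0, 0]]])

```text
time: 19.82
ee_pos: [0.5258, -0.0998, 0.1245]
tcp_rot: [180.0, -0.0, -169.8]
wrist_force: [0.6, 0.6, -0.7]
opening: 0.0392
grasp_force: 50.7
```

Run:
```python
from s import *
c=bot.camera("wrist"); im=c["img"]; o=bot.get_obs(); t=o["ee_pos"]; print(t.round(4),o["tcp_rot"].round(2))
cv2.imwrite("pics/w6.png",im[150:450,150:490])
g=cv2.cvtColor(im,cv2.COLOR_BGR2GRAY)
m=cv2.inRange(g,150,255); m[:,:265]=0; m[:,372:]=0; m[:255]=0; m[384:]=0
m=cv2.morphologyEx(m,cv2.MORPH_OPEN,np.ones((9,9)));k=max(cv2.findContours(m,0,2)[0],key=cv2.contourArea)
print("bb",cv2.boundingRect(k)); W=cast(c,k.reshape(-1,2)+0.,t[2]-.0169+.026)[:,:2].astype(np.float32)*1000; print("collar",cv2.fitEllipse(W),cv2.minEnclosingCircle(W))
```

```text
[ 0.5259 -0.0997  0.1245] [ 1.7999e+02 -1.0000e-02 -1.6974e+02]
bb (267, 267, 102, 117)
collar ((527.6138305664062, -100.2834701538086), (39.86375427246094, 51.37319564819336), 96.7191162109375) ((531.1663208007812, -100.64837646484375), 27.894508361816406)
```

View pics/w6.png

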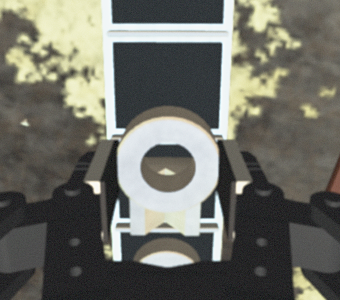

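The collar is held level, with its top face spanning crop rows 115-212 (centre about (318,313) in the full picture). The mask had merged with the vee block behind it, so I'll recompute from those rows.

Run:
```python
from s import *
c=bot.camera("wrist"); im=c["img"];t=bot.get_obs()["ee_pos"]
g=cv2.cvtColor(im,cv2.COLOR_BGR2GRAY)
m=cv2.inRange(g,150,255); m[:,:266]=0; m[:,371:]=0; m[:262]=0; m[350:]=0
m=cv2.morphologyEx(m,cv2.MORPH_OPEN,np.ones((9,9)));k=max(cv2.findContours(m,0,2)[0],key=cv2.contourArea).reshape(-1,2)
k=k[(k[:,1]>263)&(k[:,1]<346)]; print(k.min(0),k.max(0))
W=cast(c,k+0.,t[2]-.0169+.026)[:,:2].astype(np.float32)*1000; e=cv2.fitEllipseAMS(W); print(e)
d=np.array(e[0])-t[:2]*1000; print("rel tcp",d)
print(cast(c,[(318,265),(318,362)],.1336)*1000)
```

```text
[268 267] [368 342]
((520.6307983398438, -101.40301513671875), (25.55231475830078, 45.47883224487305), 10.995880126953125)
rel tcp [-5.28067644 -1.7038732 ]
[[ 503.33751663 -104.12235658  133.6       ]
 [ 544.5513837   -96.65846101  133.6       ]]
```

Call:
play_rows(steps=[[[-0.0008, 0, 0.02, 0], [0, 0, 0.03, 0], [0, 0, 0.03, 0], [0, 0, 0.015, 0], [0, 0, 0.007, 0]]])

```text
time: 20.33
ee_pos: [0.5251, -0.0994, 0.0197]
tcp_rot: [179.9, -0.2, -169.7]
wrist_force: [0.3, 0.6, -1.0]
opening: 0.0393
grasp_force: 50.7
```

Call:
play_rows(steps=[[[0, 0, 0.002, 0], [0, 0, 0.002, 0], [0, 0, 0.001, 0], [0, 0, 0, 0], [0, 0, 0, 0]]])

```text
time: 20.75
ee_pos: [0.5272, -0.1005, 0.0188]
tcp_rot: [-180.0, 0.1, -169.8]
wrist_force: [-0.4, -0.8, -1.0]
opening: 0.0394
grasp_force: 50.7
```

Call:
play_rows(steps=[[[0, 0, 0, 0], [0, 0, 0, 0], [0, 0, 0, 0], [0, 0, 0, 0], [0, 0, 0, 0]]], gripper=0.085)

```text
time: 21.17
ee_pos: [0.5266, -0.1005, 0.0178]
tcp_rot: [-180.0, 0.0, -169.8]
wrist_force: [0.0, -0.0, -0.1]
opening: 0.0848
grasp_force: 0.0
```

Call:
play_rows(steps=[[[0, 0, 0, 0], [0, 0, -0.02, 0], [0, 0, -0.035, 0], [0.02, 0, -0.035, 0], [0.03, 0, -0.03, 0]]])

```text
time: 21.58
ee_pos: [0.4785, -0.109, 0.1388]
tcp_rot: [-180.0, 0.0, -169.8]
wrist_force: [0.3, -1.0, 0.1]
opening: 0.0847
grasp_force: 0.0
```

Call:
play_rows(steps=[[[0.02, 0, -0.02, 0], [0, 0, 0, 0], [0, 0, 0, 0], [0, 0, 0, 0], [0, 0, 0, 0]]])

```text
time: 22.0
ee_pos: [0.4582, -0.1125, 0.156]
tcp_rot: [180.0, -0.1, -169.8]
wrist_force: [-0.7, 0.4, 0.4]
opening: 0.0849
grasp_force: 0.0
```

Run:
```python
from s import *
c=bot.camera("wrist"); im=c["img"]; o=bot.get_obs(); print(o["ee_pos"].round(4),o["tcp_rot"].round(2))
cv2.imwrite("pics/w7.png",cv2.resize(im[60:420,200:440],None,fx=1.6,fy=1.6))
```

```text
[ 0.4582 -0.1125  0.1558] [ 1.7995e+02 -1.1000e-01 -1.6980e+02]
```

View pics/w7.png

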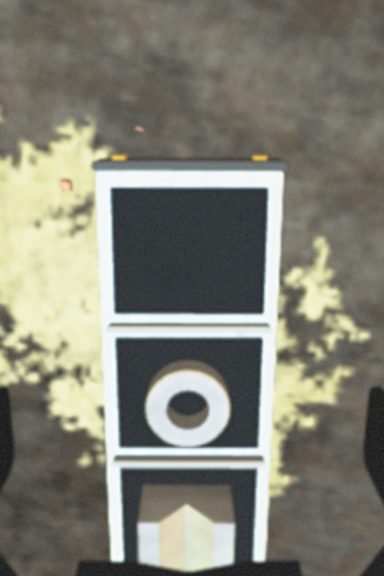

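The collar sits flat in the second bay at crop (187,405), and the nearest bay is empty. The nut is next.

Call:
play_rows(steps=[[[0, 0, 0, 0.034], [0, 0, 0, 0.034], [-0.0102, 0.012, 0, 0], [-0.0205, 0.024, 0, 0], [-0.0205, 0.024, 0, 0]]])

```text
time: 22.47
ee_pos: [0.5029, -0.0469, 0.1561]
tcp_rot: [180.0, -0.1, -173.8]
wrist_force: [0.3, -0.0, 0.9]
opening: 0.0852
grasp_force: 0.0
```

Call:
play_rows(steps=[[[-0.0205, 0.024, 0, 0], [-0.0205, 0.024, 0, 0], [-0.0205, 0.024, 0, 0], [-0.0205, 0.024, 0, 0], [-0.0205, 0.024, 0, 0]]])

```text
time: 22.88
ee_pos: [0.5919, 0.0849, 0.1555]
tcp_rot: [-180.0, -0.1, -173.7]
wrist_force: [0.3, 0.5, -0.3]
opening: 0.0851
grasp_force: 0.0
```

Call:
play_rows(steps=[[[-0.0205, 0.024, 0, 0], [-0.0205, 0.024, 0, 0], [-0.0205, 0.024, 0, 0], [-0.0205, 0.024, 0, 0], [-0.0103, 0.012, 0, 0]]])

```text
time: 23.3
ee_pos: [0.6721, 0.2038, 0.1543]
tcp_rot: [-180.0, -0.1, -173.6]
wrist_force: [0.9, 0.7, 0.7]
opening: 0.085
grasp_force: 0.0
```

Call:
play_rows(steps=[[[0, 0, 0.02, 0], [0, 0, 0.03, 0], [0, 0, 0, 0], [0, 0, 0, 0], [0, 0, 0, 0]]])

```text
time: 23.72
ee_pos: [0.6712, 0.2005, 0.1077]
tcp_rot: [-180.0, -0.0, -173.7]
wrist_force: [0.4, 0.3, 0.2]
opening: 0.0851
grasp_force: 0.0
```

Run:
```python
from s import *
c=bot.camera("wrist"); im=c["img"]; o=bot.get_obs(); print(o["ee_pos"].round(4),o["tcp_rot"].round(2),o["q"].round(1))
cv2.imwrite("pics/w8.png",cv2.resize(im[180:440,200:440],None,fx=2,fy=2))
```

```text
[0.6717 0.2006 0.1088] [ 1.7998e+02  9.0000e-02 -1.7372e+02] [16.6 25.4 21.3 85.8  0.  10.3]
```

View pics/w8.png

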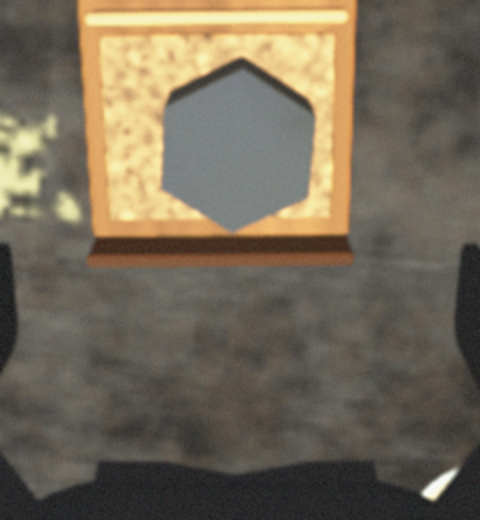

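The nut's top-face vertices are at crop (242,67), (314,112), (308,194), (233,232), (163,188) and (166,105).

Run:
```python
from s import *
c=bot.camera("wrist"); v=np.array([(242,67),(314,112),(308,194),(233,232),(163,188),(166,105)])/2+[200,180]
P=cast(c,v,.033)[:,:2]*1000; print(P.mean(0),[np.linalg.norm(P[i]-P[i-3]).round(1) for i in range(3)])
for a,b in ((1,2),(5,4),(0,3)):
    d=P[b]-P[a]; print(np.degrees(np.arctan2(d[1],d[0])))
```

```text
[672.67351893 200.97662716] [np.float64(52.8), np.float64(51.9), np.float64(51.7)]
3.905648809438153
2.7978522897595743
3.3514367198291803
```

Call:
play_rows(steps=[[[-0.0012, 0.0003, 0.02, 0.026], [0, 0, 0.03, 0.0255], [0, 0, 0.025, 0], [0, 0, 0.018, 0], [0, 0, 0, 0]]])

```text
time: 24.23
ee_pos: [0.6708, 0.2003, 0.0112]
tcp_rot: [-179.9, -0.2, -176.7]
wrist_force: [-0.0, -0.9, -2.0]
opening: 0.0848
grasp_force: 0.0
```

Call:
play_rows(steps=[[[0, 0, 0, 0], [0, 0, 0, 0], [0, 0, 0, 0], [0, 0, 0, 0], [0, 0, 0, 0]]], gripper=0.03)

```text
time: 24.65
ee_pos: [0.6736, 0.2012, 0.017]
tcp_rot: [180.0, 0.2, -176.7]
wrist_force: [0.1, -0.4, 5.8]
opening: 0.0445
grasp_force: 52.7
```

Call:
play_rows(steps=[[[0, 0, 0, 0], [0, 0, 0, 0], [0, 0, 0, 0], [0, 0, 0, 0], [0, 0, 0, 0]]])

```text
time: 25.07
ee_pos: [0.6736, 0.2012, 0.0169]
tcp_rot: [180.0, 0.2, -176.7]
wrist_force: [-0.4, -0.5, 7.4]
opening: 0.0447
grasp_force: 52.7
```

Call:
play_rows(steps=[[[0, 0, -0.01, 0], [0, 0, -0.02, 0], [0, 0, -0.03, -0.04], [0, 0, -0.03, -0.04], [0, 0, -0.02, -0.039]]])

```text
time: 25.48
ee_pos: [0.6728, 0.2011, 0.1286]
tcp_rot: [180.0, 0.2, -169.7]
wrist_force: [0.9, -0.2, -0.8]
opening: 0.0444
grasp_force: 51.7
```

Call:
play_rows(steps=[[[0, 0, 0, 0], [0, 0, 0, 0], [0, 0, 0, 0], [0, 0, 0, 0], [0, 0, 0, 0]]])

```text
time: 25.9
ee_pos: [0.6717, 0.2008, 0.1225]
tcp_rot: [-180.0, -0.1, -169.9]
wrist_force: [-1.2, -0.3, -1.1]
opening: 0.0447
grasp_force: 51.7
```

Call:
play_rows(steps=[[[0.0113, -0.0113, 0, 0], [0.0227, -0.0226, 0, 0], [0.0227, -0.0226, 0, 0], [0.0227, -0.0226, 0, 0], [0.0227, -0.0226, 0, 0]]])

```text
time: 26.32
ee_pos: [0.5883, 0.0818, 0.123]
tcp_rot: [180.0, -0.1, -169.8]
wrist_force: [1.0, -0.7, -1.0]
opening: 0.0447
grasp_force: 51.7
```

Call:
play_rows(steps=[[[0.0227, -0.0226, 0, 0], [0.0227, -0.0226, 0, 0], [0.0227, -0.0226, 0, 0], [0.0227, -0.0226, 0, 0], [0.0227, -0.0226, 0, 0]]])

```text
time: 26.73
ee_pos: [0.4964, -0.0494, 0.1234]
tcp_rot: [180.0, -0.1, -169.8]
wrist_force: [0.6, 0.1, -1.6]
opening: 0.0446
grasp_force: 51.7
```

Call:
play_rows(steps=[[[0.0227, -0.0226, 0, 0], [0.0227, -0.0226, 0, 0], [0.0113, -0.0113, 0, 0], [0, 0, 0, 0], [0, 0, 0, 0]]])

```text
time: 27.15
ee_pos: [0.4515, -0.1146, 0.1238]
tcp_rot: [180.0, -0.0, -170.0]
wrist_force: [-0.6, -0.4, -1.7]
opening: 0.0445
grasp_force: 51.7
```

Call:
play_rows(steps=[[[0, 0, 0, 0], [0, 0, 0, 0], [0, 0, 0, 0], [0, 0, 0, 0], [0, 0, 0, 0]]])

```text
time: 27.57
ee_pos: [0.4523, -0.1136, 0.124]
tcp_rot: [180.0, -0.0, -169.8]
wrist_force: [-0.0, -0.4, -1.8]
opening: 0.0447
grasp_force: 51.7
```

Call:
play_rows(steps=[[[0.0015, 0, 0.02, 0], [0, 0, 0.03, 0], [0, 0, 0.03, 0], [0, 0, 0.015, 0], [0, 0, 0.007, 0]]])

```text
time: 27.98
ee_pos: [0.4492, -0.1137, 0.0195]
tcp_rot: [179.9, -0.2, -169.8]
wrist_force: [-1.0, -0.5, -1.6]
opening: 0.0447
grasp_force: 51.6
```

Call:
play_rows(steps=[[[0, 0, 0.002, 0], [0, 0, 0.002, 0], [0, 0, 0.0005, 0], [0, 0, 0, 0], [0, 0, 0, 0]]])

```text
time: 28.4
ee_pos: [0.4513, -0.1145, 0.0187]
tcp_rot: [-180.0, 0.1, -169.8]
wrist_force: [-0.0, -0.4, -1.6]
opening: 0.0446
grasp_force: 51.7
```

Call:
play_rows(steps=[[[0, 0, 0, 0], [0, 0, 0, 0], [0, 0, 0, 0], [0, 0, 0, 0], [0, 0, 0, 0]]], gripper=0.085)

```text
time: 28.82
ee_pos: [0.4507, -0.1143, 0.0178]
tcp_rot: [-180.0, 0.0, -169.8]
wrist_force: [-0.4, 0.7, 0.8]
opening: 0.0851
grasp_force: 0.0
```

Call:
play_rows(steps=[[[0, 0, 0, 0], [0, 0, -0.02, 0], [0, 0, -0.035, 0], [0, 0, -0.04, 0], [0, 0, -0.04, 0]]])

```text
time: 29.23
ee_pos: [0.4499, -0.1141, 0.1539]
tcp_rot: [180.0, -0.1, -169.8]
wrist_force: [1.1, -0.4, 0.4]
opening: 0.0851
grasp_force: 0.0
```

Call:
play_rows(steps=[[[-0.02, 0, -0.03, 0], [-0.03, 0, -0.02, 0], [-0.02, 0, 0, 0], [0, 0, 0, 0], [0, 0, 0, 0]]])

```text
time: 29.65
ee_pos: [0.5199, -0.1017, 0.2021]
tcp_rot: [180.0, -0.1, -169.8]
wrist_force: [-0.7, -0.1, -0.7]
opening: 0.0851
grasp_force: 0.0
```

Run:
```python
from s import *
c=bot.camera("wrist"); im=c["img"]; o=bot.get_obs(); print(o["ee_pos"].round(4),o["tcp_rot"].round(2))
cv2.imwrite("pics/w9.png",cv2.resize(im[60:420,200:440],None,fx=1.6,fy=1.6));
```

```text
[ 0.5191 -0.1019  0.202 ] [ 1.7997e+02 -9.0000e-02 -1.6982e+02]
```

View pics/w9.png

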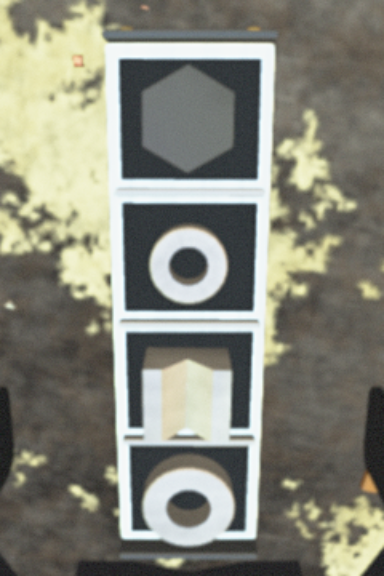

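All four pieces are flat and upright in the steel rack: nut (188,118), collar (188,264), vee block and ring. I'll do one quick numerical check of the centring.

Run:
```python
from s import *
c=bot.camera("wrist"); yaw=np.radians(10.1); d=np.array([np.cos(yaw),np.sin(yaw)]); n=np.array([-d[1],d[0]])
f=lambda pts,z:(cast(c,np.array(pts,float)/1.6+[200,60],z)[:,:2]*1000).mean(0)
items={"nut":([(188,65),(235,93),(234,148),(188,173),(141,147),(142,93)],.033,(450.3,-114.1),[(120,60),(261,60),(257,179),(123,179)]),
"collar":([(148,264),(228,264),(188,226),(188,304)],.026,(525.2,-100.8),[(124,204),(256,204),(253,310),(127,310)]),
"vee":([(143,369),(232,369),(231,440),(145,440)],.045,(599.8,-87.5),None),
"ring":([(142,506),(235,506),(188,467),(188,546)],.029,(674.7,-74.2),None)}
for k,(p,z,b,q) in items.items():
    e=f(p,z)-b; print(k,"vs bay along/across",(e@d).round(1),(e@n).round(1), "pad now" if q else "", (f(q,.011)-b).round(1) if q else "")
```

```text
nut vs bay along/across -0.1 -0.5 pad now [-0.1  0.7]
collar vs bay along/across -0.3 -0.4 pad now [-0.7  0.6]
vee vs bay along/across -1.8 -0.5  
ring vs bay along/across -1.2 -0.0
```

All pieces are within about 2 mm of their bay centres, which is within what I can read from this view. Handing in.

```bash
python3 -c "
from workcell import bot
print(bot.job_done())"
```

```text
the job is handed in; nothing more can be done
None
```

I moved all four pieces to the metal rack in reverse order (nearest to farthest: nut, collar, vee block, die ring), each upright, flat and within about 2 mm of its bay centre, and handed the job in at about 30 s; no verdict came back.

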